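# Set out the terracotta busts and bin the offcut

### The job

Clear the carving bench: stand each of the three terracotta busts upright in the middle of the dark wooden display base of its size (small on small, medium on medium, large on large), setting them down gently and never tipping them over, and push the pale wood offcut down through the sprung yellow flap so that it lies in the blue scrap bin with the flap shut again. Leave the white plaster bust where it is.

Things in the scene. Friction and masses are not known exactly. Their poses are not given: they have to be found in the camera images.
- bust_small: the small terracotta-red bust, loose, upright: 72 mm high, round foot 36 mm across, chest no wider, egg-shaped head 32 mm wide. Origin: centre of its underside, z up; the face looks to -x (its facing does not matter). The head is widest and upright-sided from 48 to 60 mm above the origin: grip there, from any side. Fragile, about 90 g.
- bust_medium: the medium terracotta-red bust, loose, upright: 82 mm high, round foot 48 mm across, chest no wider, egg-shaped head 38 mm wide. Origin: centre of its underside, z up; the face looks to -x (its facing does not matter). The head is widest and upright-sided from 54 to 68 mm above the origin: grip there, from any side. Fragile, about 150 g.
- bust_large: the large terracotta-red bust, loose, upright: 92 mm high, round foot 60 mm across, chest no wider, egg-shaped head 44 mm wide. Origin: centre of its underside, z up; the face looks to -x (its facing does not matter). The head is widest and upright-sided from 59 to 76 mm above the origin: grip there, from any side. Fragile, about 230 g.
- base_small: the small display base: a fixed dark-wood square slab 56 x 56 mm, 12 mm thick. Origin at the centre of its underside (on the bench, its flat top is 12 mm higher), sides along its x and y.
- base_medium: the medium display base: a fixed dark-wood square slab 78 x 78 mm, 12 mm thick. Origin at the centre of its underside (on the bench, its flat top is 12 mm higher), sides along its x and y.
- base_large: the large display base: a fixed dark-wood square slab 100 x 100 mm, 12 mm thick. Origin at the centre of its underside (on the bench, its flat top is 12 mm higher), sides along its x and y.
- offcut: pale wood offcut, a loose block standing on end, 34 x 34 mm and 70 mm high, about 90 g. Origin at the centre of its underside, z up, sides along its x and y.
- bin: blue scrap bin, fixed: 132 (x) by 92 (y) mm, walls and floor 4 mm, rim 166 mm high. Origin: centre of its underside. A yellow flap closes the top level with the rim, hinged on the +y rim; a weak spring (under 0.5 N) shuts it; pressed, it swings down into the bin up to 80 deg. Mouth 124 x 84 mm: fingers closing along x can follow a block in; let go with its foot 70+ mm below the rim, it drops.
- plaster_bust: white plaster bust, not part of the job: 88 mm high, foot 55 mm in diameter, loose. Origin at the centre of its underside.
- flap (a joint): angle of the bin's yellow flap in rad: 0 shut and level, growing as it is pushed down into the bin, at most 1.4. It springs shut by itself.

How it is judged:
By the outcome, as a careful person would: the job done as asked, in the order asked, and still so for the second after the job is handed in, with the robot touching nothing.
It also fails if it takes over 109 s, if anything falls off the work surface, if the arm or the gripper's body presses on something with over 40 N, if the wrist force passes 120 N, or if a joint passes its speed limit or range.

### The arm

A 6-joint arm with a two-finger parallel gripper is mounted at the origin on the work surface. World frame = base frame: x ahead of the robot, y to its left, z up, the work surface at z = 0. Lengths are in m, angles in rad, forces in N, time in s.
With the tool pointing down it reaches from about 0.425 to 0.925 m from the base axis. Payload 12.5 kg.
Tool frame: the origin (TCP) lies midway between the tips of the shut fingers; the grasp point (between the pads) lies 19 mm behind it; z points along the fingers, y is the line along which they close (so a half turn about z gives the same grasp; the last joint's range is limited). The gripper opens to 85 mm and grips with 20 to 120 N. Pads are 22 mm wide; open, the fingers measure 114 mm over their backs; the gripper's body (76 mm by 85 mm) begins 54 mm behind the grasp point. The pads swing forward as they close: fully open they stand 13 mm farther back than shut.
Start: joints at [-1.23, 0.491, 1.559, -0, 1.092, -0.106], TCP at [0.27, -0.564, 0.231] pointing down, gripper open.
Joint ranges: [-3.1, 3.1], [-0.84, 2.19], [0.05, 2.79], [-1.13, 4.28], [0.06, 2.93], [-2.69, 2.69]. Speed limits (rad/s): [2.22, 2.22, 2.79, 3.14, 3.14, 3.14].

### API

Orientations are given as a unit quaternion [x, y, z, w].
In Python, from plant import manip, vision, look_for, regions_of, tip_of gives the robot as it stands.
- The arm moves only by the shell command python3 -m creep 'ROWS'. ROWS is JSON, a list of rows, each a list of 7 numbers: the shift along the tool's x, y, z in units of 12 cm (1.0 is 12 cm), then the turn, a rotation vector about the tool's x, y, z in units of pi/2 rad (1.0 is pi/2 rad), then the closure, from -1 (fully open) to 1 (shut). In form: [[dx, dy, dz, wx, wy, wz, fingers], ...]. A call has 1 to 8 rows; each row is the pose to reach, as a shift and turn from the pose commanded when the call began, along the tool's axes at that moment; what a row does not reach only later rows make up. A row lasts 1/12 s, in which the tool goes at most 41.7 mm and 7.16 degrees, less where a joint would pass 70% of its speed; a pose out of reach is approached as far as the arm can. A call with a number of a shift or a turn outside -1 to 1 is refused whole. A call with a gripper value outside its range is refused whole. The fingers move at their own pace and stop on an object; the grip force is fixed at half the most. Time passes only in rows, so rows that repeat a pose let the fingers close. It gives the time, the measured TCP pose, the force, the opening and the grip force at its end, in the units of the state.
- manip.sense(): the state, without advancing time (a new reading comes with each control period).
- vision.capture(name): name is "side" or "top"; returns the picture (480x640x3 uint8, red, green, blue); there is no depth.
- vision.get_calibration(name): a dict with "fov_y" (degrees; the focal length in pixels is half the picture's height over the tangent of half this angle, whatever the lens; pixels are square), "cx", "cy" (the principal point, pixels), "k1" (the pictures are not rectified: a ray, as slopes to the right and down, at radius r is drawn at 1 + k1 r^2 times it, then the intrinsics apply), "origin" and "rotation" of the camera in the world. Camera axes: x right, y down, z forward; pixel columns grow to the right and rows downward; lengths in m; the calibration is good to about 2 mm. A picture is of the moment at which its call begins. get_calibration takes no time and is no camera call.
- manip.hand_in(): hands the job in; it is judged then, once.
Trained networks look in the newest picture that a camera, given by its name, has taken for a name from the list of things; names that differ only in an ending like _2 or _b are one class to them, and where a whole thing is asked for, a point or a joint stands for the part that bears it (a point fixed in the world has none). Each returns a list of dicts, best first, with "confidence" (0 to 1); they miss things now and then, are a little off and sometimes report something else, mostly with a low value. They report only what shows in the picture. A call takes as long as a camera call.
- look_for(camera, label): "box" ([left, top, width, height] in pixels, round what is visible of it).
- regions_of(camera, label): "pixels" (480x640 bool, what is visible of it) and "box" ([left, top, width, height] in pixels, round what is visible of it).
- tip_of(camera, label): "pixel" ([row, column] in pixels: a listed point, or the origin of a listed thing).
The state is a dict: "t": time; "q": joint angles; "joint_vel": joint speeds; "effort": joint torques, N m; "eef_pos": TCP position; "ee_rot": TCP orientation; "contact_force": force on the tool from outside, world axes, zero at the start; "ft_torque": the same for the moment, N m; "grip_width": finger opening in m; "grasp_force": force on a finger pad.
Only numpy, scipy, OpenCV 4.12 (cv2) and the standard library are available. Lean on these libraries where they do the work, as an engineer would, in place of code of your own. Each camera call takes 0.05 s, during which the arm holds its last target. There are 200 camera calls.

## Working session

There is one attempt and no reset: what is moved stays moved. The work goes in short steps, Python scripts to look and compute and a shell command to move; the robot and the scene stay as the last step left them, time stands still between calls to the robot, and variables do not carry over. Pictures are saved under pics/ and viewed, at most 14 in all, crops included, and the job is handed in when it is done.

```bash
ls; mkdir -p pics
cat > h.py <<'E'
import numpy as np, cv2
from plant import manip, vision, look_for, regions_of, tip_of
def cal(n):
    c=vision.get_calibration(n); f=240/np.tan(np.radians(c["fov_y"])/2)
    return c,f,np.array(c["origin"]),np.array(c["rotation"])
def ray(n,row,col):
    c,f,o,R=cal(n); d=np.array([(col-c["cx"])/f,(row-c["cy"])/f]); u=d.copy()
    for _ in range(30): u=d/(1+c["k1"]*(u@u))
    return o,R@np.array([u[0],u[1],1])
def at_z(n,row,col,z):
    o,d=ray(n,row,col); return o+d*(z-o[2])/d[2]
def proj(n,p):
    c,f,o,R=cal(n); v=R.T@(np.array(p)-o); u=v[:2]/v[2]; u=u*(1+c["k1"]*(u@u))
    return np.array([u[1]*f+c["cy"],u[0]*f+c["cx"]])
def tri(a,b):
    (o1,d1),(o2,d2)=a,b; d1=d1/np.linalg.norm(d1); d2=d2/np.linalg.norm(d2)
    A=np.stack([d1,-d2],1); s=np.linalg.lstsq(A,o2-o1,rcond=None)[0]
    p,q=o1+d1*s[0],o2+d2*s[1]; return (p+q)/2,np.linalg.norm(p-q)
E
python3 - <<'E'
from h import *
for n in("side","top"):
    im=vision.capture(n); cv2.imwrite(f"pics/{n}0.png",im[:,:,::-1]); c=vision.get_calibration(n); print(n,c)
    for l in "bust_small bust_medium bust_large base_small base_medium base_large offcut bin plaster_bust".split():
        t=[(np.round(r["pixel"],1).tolist(),round(r["confidence"],2)) for r in tip_of(n,l)[:2]]
        b=[(np.round(r["box"]).tolist(),round(r["confidence"],2)) for r in look_for(n,l)[:2]]
        z=0
        print(l,t,[at_z(n,*p,z)[:2].round(4).tolist() for p,_ in t],b)
s=manip.sense();print(s["t"],s["ee_rot"],s["eef_pos"],s["grip_width"])
E
```

```text
pics
side {'fov_y': 57.43838161918863, 'cx': 321.62482580773315, 'cy': 239.56422268215266, 'k1': -0.009708152608604184, 'origin': array([0.36058776, 0.64379492, 0.7528202 ]), 'rotation': array([-0.13065556,  0.91374503, -0.38226698,  0.04325614])}Traceback (most recent call last):
  File "<stdin>", line 8, in <module>
  File "h.py", line 11, in at_z
    o,d=ray(n,row,col); return o+d*(z-o[2])/d[2]
        ~~~^^^^^^^^^^^
  File "h.py", line 9, in ray
    return o,R@np.array([u[0],u[1],1])
             ~^~~~~~~~~~~~~~~~~~~~~~~~
ValueError: matmul: Input operand 1 has a mismatch in its core dimension 0, with gufunc signature (n?,k),(k,m?)->(n?,m?) (size 3 is different from 4)
```

Rotation is a quaternion.

```bash
sed -i 's/np.array(c\["rotation"\])/Rot.from_quat(c["rotation"]).as_matrix()/; 1a from scipy.spatial.transform import Rotation as Rot' h.py
cat > look.py <<'E'
import sys
from h import *
k=sys.argv[1]
for n in("side","top"):
    im=vision.capture(n); cv2.imwrite(f"pics/{n}{k}.png",im[:,:,::-1])
    c=vision.get_calibration(n); print(n,c["origin"],c["rotation"])
    for l in (sys.argv[2:] or "bust_small bust_medium bust_large base_small base_medium base_large offcut bin plaster_bust".split()):
        t=[(np.round(r["pixel"],1).tolist(),round(r["confidence"],2)) for r in tip_of(n,l)[:2]]
        b=[(np.round(r["box"]).tolist(),round(r["confidence"],2)) for r in look_for(n,l)[:2]]
        print(l,t,[at_z(n,*p,0)[:2].round(4).tolist() for p,_ in t],b)
s=manip.sense();print(s["t"],s["ee_rot"],s["eef_pos"],s["grip_width"])
E
python3 look.py 1
```

```text
side [0.36058776 0.64379492 0.7528202 ] [-0.13065556  0.91374503 -0.38226698  0.04325614]
bust_small [([351.2, 251.3], 0.73), ([253.7, 370.4], 0.71)] [[0.5988, 0.244], [0.4283, -0.0791]] [([367.0, 229.0, 19.0, 30.0], 0.93)]
bust_medium [([355.6, 335.5], 0.8), ([251.4, 374.4], 0.23)] [[0.4399, 0.2069], [0.4206, -0.0893]] [([324.0, 325.0, 28.0, 42.0], 0.83)]
bust_large [([212.6, 363.7], 0.69), ([355.0, 334.2], 0.53)] [[0.474, -0.2195], [0.4426, 0.2064]] [([350.0, 186.0, 22.0, 37.0], 0.72), ([328.0, 266.0, 23.0, 40.0], 0.32)]
base_small [([252.9, 272.6], 0.9)] [[0.6505, -0.0143]] [([257.0, 239.0, 29.0, 24.0], 0.98)]
base_medium [([349.9, 250.1], 0.84), ([460.9, 303.2], 0.34)] [[0.6021, 0.242], [0.4421, 0.4072]] [([225.0, 325.0, 52.0, 52.0], 0.75)]
base_large [([202.9, 299.5], 0.61), ([348.4, 250.8], 0.4)] [[0.646, -0.2073], [0.602, 0.2386]] [([280.0, 187.0, 35.0, 27.0], 0.91)]
offcut [([292.8, 337.7], 0.64)] [[0.4737, 0.057]] [([330.0, 267.0, 22.0, 38.0], 0.91)]
bin [([171.8, 378.6], 0.79)] [[0.4695, -0.4088]] [([356.0, 110.0, 53.0, 74.0], 0.71)]
plaster_bust [([462.5, 301.1], 0.96)] [[
[... 472 characters left out ...]
195]] [([317.0, 201.0, 19.0, 17.0], 0.74)]
base_medium [([231.5, 227.5], 0.56)] [[0.5995, 0.2533]] [([214.0, 213.0, 34.0, 34.0], 0.69)]
base_large [([212.3, 400.8], 0.81)] [[0.6487, -0.218]] [([380.0, 191.0, 47.0, 45.0], 0.72)]
offcut [([210.5, 328.3], 0.56), ([277.3, 298.0], 0.5)] [[0.6552, -0.0197], [0.4737, 0.0633]] [([290.0, 269.0, 18.0, 20.0], 0.58)]
bin [([274.8, 473.1], 0.7)] [[0.4739, -0.4083]] [([451.0, 237.0, 69.0, 67.0], 0.76)]
plaster_bust [([289.4, 166.8], 0.87)] [[0.4439, 0.4129]] [([152.0, 280.0, 27.0, 22.0], 0.91), ([454.0, 239.0, 65.0, 62.0], 0.53)]
2.05 [ 9.75149116e-01  2.21549542e-01 -5.24953398e-07  4.91540375e-05] [ 0.27006083 -0.56365039  0.2313337 ] 0.0852847503506568
```

View pics/top1.png

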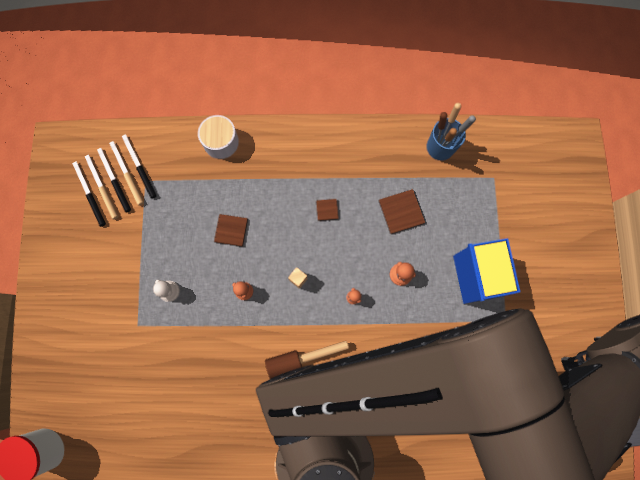

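View pics/side1.png

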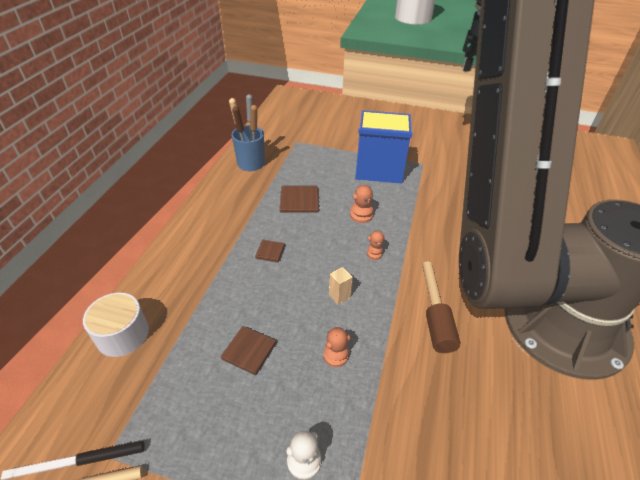

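The top picture shows the busts at about (355,296), (241,290) and (402,273) (col,row). The offcut is at (298,277), the plaster bust at (166,291), the bin at (487,270), and the bases at (327,209), (231,230) and (402,211). The small and large bases and the bin are turned slightly. The side picture agrees. Next I fit the known shapes to the region masks from both cameras.

```bash
cat > fit.py <<'E'
import sys
from h import *
from scipy.optimize import minimize
S=6
def circ(r,z,n=40):
    a=np.arange(n)*2*np.pi/n; return np.c_[r*np.cos(a),r*np.sin(a),np.full(n,z)]
def box(a,b,h): return np.array([[i*a/2,j*b/2,k] for i in(-1,1) for j in(-1,1) for k in(0,h)])
def bust(H,f,w,g0,g1):
    head=np.vstack([circ(w/2,g0),circ(w/2,g1),circ(w*.42,g0-.22*w),circ(w*.36,g1+.8*(H-g1)),circ(w*.1,H)])
    foot=np.vstack([circ(f/2,0),circ(f/2,.1*H)]); chest=np.vstack([circ(f/2,.1*H),circ(f*.4,.35*H),circ(f*.2,.5*H)])
    return [head,foot,chest]
M={"bust_small":bust(.072,.036,.032,.048,.060),"bust_medium":bust(.082,.048,.038,.054,.068),"bust_large":bust(.092,.060,.044,.059,.076),
"plaster_bust":bust(.088,.055,.042,.057,.072),"base_small":[box(.056,.056,.012)],"base_medium":[box(.078,.078,.012)],"base_large":[box(.1,.1,.012)],
"offcut":[box(.034,.034,.07)],"bin":[box(.132,.092,.166)]}
def mask(n,l,guess):
    best=None
    for r in regions_of(n,l):
        ys,xs=np.nonzero(r["pixels"]); 
        if not len(ys): continue
        d=np.hypot(ys.mean()-guess[0],xs.mean()-guess[1])
        if d<25 and (best is None or r["confidence"]>best[0]): best=(r["confidence"],r["pixels"])
    return best
def render(n,parts,p,x0,y0,w,h):
    im=np.zeros((h*S,w*S),np.uint8); R=Rot.from_euler("z",p[2]).as_matrix()
    for P in parts:
        q=np.array([proj(n,R@v+[p[0],p[1],p[3]]) for v in P]); pts=np.c_[(q[:,1]-x0+.5)*S,(q[:,0]-y0+.5)*S]
        cv2.fillConvexPoly(im,cv2.convexHull(np.round(pts*16).astype(np.int32)),1,shift=4)
    return im
def fit(l,x,y,z=0,yaw=0,cams=("side","top")):
    parts=M[l]; zc=max(P[:,2].max() for P in parts)/2; jobs=[]
    for n in cams:
        m=mask(n,l,proj(n,[x,y,z+zc]))
        if m is None: print(l,n,"no mask"); continue
        ys,xs=np.nonzero(m[1]); x0,y0=xs.min()-12,ys.min()-12; w,h=xs.max()-x0+13,ys.max()-y0+13
        pad=np.pad(m[1].astype(np.uint8),60)[y0+60:y0+60+h,x0+60:x0+60+w]
        jobs.append((n,np.kron(pad,np.ones((S,S),np.uint8)),x0,y0,w,h))
    sq=not("bust" in l)
    def sub(js):
        def cost(v):
            return sum((render(n,parts,(x+v[0]/100,y+v[1]/100,v[2] if sq else 0,z),x0,y0,w,h)!=m).sum()/m.sum() for n,m,x0,y0,w,h in js)/len(js)
        r=min((minimize(cost,[0,0,a],method="Nelder-Mead",options=dict(initial_simplex=[[0,0,a],[.6,0,a],[0,.6,a],[0,0,a+.2]],xatol=1e-3,fatol=1e-5)) for a in ((yaw-.5,yaw,yaw+.5) if sq else (0,))),key=lambda r:r.fun)
        return round(x+r.x[0]/100,4),round(y+r.x[1]/100,4),round(float(r.x[2]),3) if sq else 0,round(r.fun,3)
    print(l,"both",*sub(jobs)," | ",*[(j[0],sub([j])) for j in jobs])
if __name__=="__main__":
    vision.capture("side");vision.capture("top")
    G=dict(bust_small=(.42,-.085),bust_medium=(.442,.202),bust_large=(.48,-.218),base_small=(.655,-.017),base_medium=(.60,.247),base_large=(.648,-.213),offcut=(.474,.06),bin=(.472,-.408),plaster_bust=(.444,.412))
    for l,g in G.items(): fit(l,*g)
E
python3 fit.py
```

```text
Traceback (most recent call last):
  File "fit.py", line 47, in <module>
    for l,g in G.items(): fit(l,*g)
                          ~~~^^^^^^
  File "fit.py", line 43, in fit
    print(l,"both",*sub(jobs)," | ",*[(j[0],sub([j])) for j in jobs])
                    ~~~^^^^^^
  File "fit.py", line 41, in sub
    r=min((minimize(cost,[0,0,a],method="Nelder-Mead",options=dict(initial_simplex=[[0,0,a],[.6,0,a],[0,.6,a],[0,0,a+.2]],xatol=1e-3,fatol=1e-5)) for a in ((yaw-.5,yaw,yaw+.5) if sq else (0,))),key=lambda r:r.fun)
  File "fit.py", line 41, in <genexpr>
    r=min((minimize(cost,[0,0,a],method="Nelder-Mead",options=dict(initial_simplex=[[0,0,a],[.6,0,a],[0,.6,a],[0,0,a+.2]],xatol=1e-3,fatol=1e-5)) for a in ((yaw-.5,yaw,yaw+.5) if sq else (0,))),key=lambda r:r.fun)
           ~~~~~~~~^^^^^^^^^^^^^^^^^^^^^^^^^^^^^^^^^^^^^^^^^^^^^^^^^^^^^^^^^^^^^^^^^^^^^^^^^^^^^^^^^^^^^^^^^^^^^^^^^^^^^^^^^^^^^^^^^^^^^^^^^^^^^^
  File "fit.py", line 40, in cost
    return sum((render(n,parts,(x+v[0]/100,y+v[1]/100,v[2] if sq else 0,z),x0,y0,w,h)!=m).sum()/m.sum() for n,m,x0,y0,w,h in js)/len(js)
     
[... 157 characters left out ...]
expr>
    return sum((render(n,parts,(x+v[0]/100,y+v[1]/100,v[2] if sq else 0,z),x0,y0,w,h)!=m).sum()/m.sum() for n,m,x0,y0,w,h in js)/len(js)
                ~~~~~~^^^^^^^^^^^^^^^^^^^^^^^^^^^^^^^^^^^^^^^^^^^^^^^^^^^^^^^^^^^^^^^
  File "fit.py", line 26, in render
    q=np.array([proj(n,R@v+[p[0],p[1],p[3]]) for v in P]); pts=np.c_[(q[:,1]-x0+.5)*S,(q[:,0]-y0+.5)*S]
                ~~~~^^^^^^^^^^^^^^^^^^^^^^^^
  File "h.py", line 14, in proj
    c,f,o,R=cal(n); v=R.T@(np.array(p)-o); u=v[:2]/v[2]; u=u*(1+c["k1"]*(u@u))
            ~~~^^^
  File "h.py", line 5, in cal
    c=vision.get_calibration(n); f=240/np.tan(np.radians(c["fov_y"])/2)
ValueError: time passes only in moves, steps and waits
```

```bash
sed -i 's/^def cal(n):/import functools\n@functools.lru_cache(None)\ndef cal(n):/' h.py; time python3 fit.py; python3 -c "
from h import *
print(manip.sense()['t'])"
```

```text
bust_small both 0.4203 -0.0805 0 0.109  |  ('side', (np.float64(0.4207), np.float64(-0.0801), 0, np.float64(0.102))) ('top', (np.float64(0.4205), np.float64(-0.0806), 0, np.float64(0.113)))
bust_medium both 0.4406 0.2073 0 0.093  |  ('side', (np.float64(0.4405), np.float64(0.2061), 0, np.float64(0.082))) ('top', (np.float64(0.4406), np.float64(0.208), 0, np.float64(0.091)))
bust_large both 0.48 -0.2096 0 0.108  |  ('side', (np.float64(0.4811), np.float64(-0.2105), 0, np.float64(0.105))) ('top', (np.float64(0.4787), np.float64(-0.2097), 0, np.float64(0.096)))
base_small both 0.6582 -0.0161 0.064 0.103  |  ('side', (np.float64(0.6587), np.float64(-0.0151), 0.089, np.float64(0.078))) ('top', (np.float64(0.6565), np.float64(-0.0168), 0.077, np.float64(0.1)))
base_medium both 0.6032 0.2442 -0.17 0.053  |  ('side', (np.float64(0.6039), np.float64(0.2444), -0.169, np.float64(0.034))) ('top', (np.float64(0.6021), np.float64(0.2443), -0.166, np.float64(0.059)))
base_large both 0.6511 -0.218 0.299 0.052  |  ('side', (np.float64(0.6517), np.float64(-0.2183), 0.289, np.float64(0.059))) ('top', (np.float64(0.6508), np.float64(-0.2178), 0.302, np.float64(0.041)))
offcut both 0.4678 0.0624 -0.701 0.107  |  ('side', (np.float64(0.469), np.float64(0.0638), 0.896, np.float64(0.083))) ('top', (np.float64(0.4669), np.float64(0.0619), 0.865, np.float64(0.089)))
bin both 0.4704 -0.4104 0.153 0.03  |  ('side', (np.float64(0.4706), np.float64(-0.4102), 0.143, np.float64(0.024))) ('top', (np.float64(0.4697), np.float64(-0.4106), 0.165, np.float64(0.033)))
plaster_bust both 0.4401 0.4068 0 0.085  |  ('side', (np.float64(0.4414), np.float64(0.407), 0, np.float64(0.081))) ('top', (np.float64(0.4393), np.float64(0.4063), 0, np.float64(0.066)))
3.25
real	0m13.026s
user	0m10.608s
sys	0m0.100s
```

The two cameras agree to within about 2 mm, so I start moving. First I turn the tool square to the world and head for the small bust.

```bash
cat > st.py <<'E'
from h import *
s=manip.sense(); R=Rot.from_quat(s["ee_rot"]).as_matrix(); 
print("t",s["t"],"p",s["eef_pos"].round(4) if hasattr(s["eef_pos"],"round") else s["eef_pos"],"a",round(float(np.arctan2(R[1,0],R[0,0])),4),"tilt",np.round(R[:2,2],4),"F",np.round(s["contact_force"],2),"w",round(s["grip_width"],4),"g",np.round(s["grasp_force"],2),"q",np.round(s["q"],3))
E
python3 -m creep '[[0.955,-0.836,0,0,0,0.284,-1],[0.955,-0.836,0,0,0,0.284,-1],[0.955,-0.836,0,0,0,0.284,-1],[0.955,-0.836,0,0,0,0.284,-1],[0.955,-0.836,0,0,0,0.284,-1],[0.955,-0.836,0,0,0,0.284,-1]]'; python3 st.py
```

```text
t: 3.75
eef_pos: [0.3307, -0.4228, 0.2318]
ee_rot: [1.0, 0.002, 0.0, 0.0]
contact_force: [-0.3, -1.1, -0.9]
grip_width: 0.0855
grasp_force: 0.0
t 3.75 p [ 0.3307 -0.4228  0.2318] a 0.0033 tilt [ 0.0004 -0.0008] F [-0.31 -1.1  -0.87] w 0.0855 g 0.0 q [-1.03   0.365  1.775 -0.     1.001  0.537]
```

```bash
python3 -m creep '[[0.4,-1,0,0,0,0,-1],[0.4,-1,0,0,0,0,-1],[0.4,-1,0,0,0,0,-1]]' >/dev/null; python3 -m creep '[[0.25,-1,0.3,0,0,0,-1],[0.25,-1,0.3,0,0,0,-1],[0.25,-1,0.3,0,0,0,-1],[0.25,-1,0.3,0,0,0,-1],[0.25,-1,0.3,0,0,0,-1]]'>/dev/null;  python3 st.py
```

```text
t 4.4167 p [ 0.4068 -0.1867  0.1949] a 0.0043 tilt [-0.0007  0.0002] F [ 1.05 -1.15 -0.4 ] w 0.0853 g 0.0 q [-0.578  0.291  2.019 -0.     0.832  0.989]
```

```bash
python3 -m creep '[[0.112,-0.885,0.5,0,0,0,-1],[0.112,-0.885,0.5,0,0,0,-1],[0.112,-0.885,0.5,0,0,0,-1],[0.112,-0.885,0.5,0,0,0,-1],[0.112,-0.885,0.5,0,0,0,-1]]'>/dev/null;  python3 st.py
python3 - <<'E'
from h import *
for n in("side","top"):
    im=vision.capture(n)
    r,c=map(int,proj(n,[.42,-.08,.05])); cv2.imwrite(f"pics/h_{n}.png",cv2.resize(im[max(r-70,0):r+50,c-80:c+80],None,fx=4,fy=4)[:,:,::-1]); print(r,c)
E
```

```text
t 4.8333 p [ 0.4202 -0.0818  0.1348] a 0.0027 tilt [-0.0009  0.    ] F [ 0.31 -0.02  0.23] w 0.0852 g 0.0 q [-0.347  0.367  2.13  -0.     0.646  1.222]
239 376
295 354
```

View pics/h_side.png

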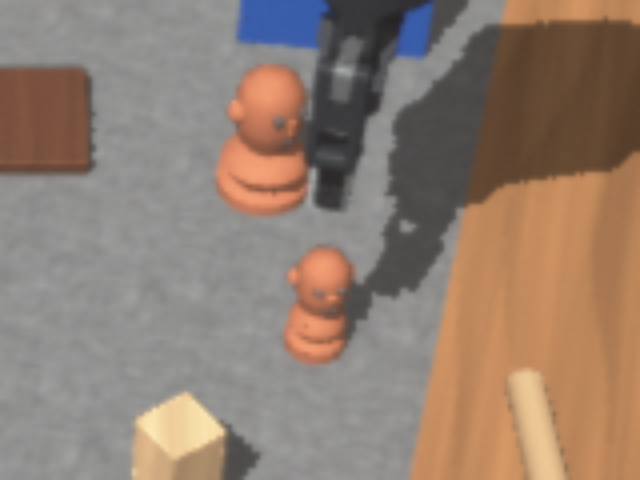

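The side crop shows the open gripper right above the small bust (crop ~(325,300)). The nose and a bump on the head lie along x, so closing along y is right. Now descending.

```bash
python3 -m creep '[[0,-0.01,0.25,0,0,0,-1],[0,-0.01,0.45,0,0,0,-1],[0,-0.01,0.65,0,0,0,-1],[0,-0.01,0.85,0,0,0,-1],[0,-0.01,0.85,0,0,0,-1],[0,-0.01,0.85,0,0,0,-0.3],[0,-0.01,0.85,0,0,0,-0.3],[0,-0.01,0.85,0,0,0,-0.3]]';  python3 st.py
python3 - <<'E'
from h import *
im=vision.capture("side"); cv2.imwrite("pics/h2.png",cv2.resize(im[170:290,300:460],None,fx=4,fy=4)[:,:,::-1])
E
```

```text
t: 5.6
eef_pos: [0.4204, -0.081, 0.0347]
ee_rot: [1.0, -0.0, 0.001, 0.0]
contact_force: [-0.2, -0.1, 0.3]
grip_width: 0.0555
grasp_force: 0.0
t 5.6 p [ 0.4204 -0.081   0.0347] a -0.0001 tilt [ 0.0024 -0.001 ] F [-0.16 -0.11  0.31] w 0.0555 g 0.0 q [-0.345  0.573  2.209 -0.     0.357  1.226]
```

View pics/h2.png

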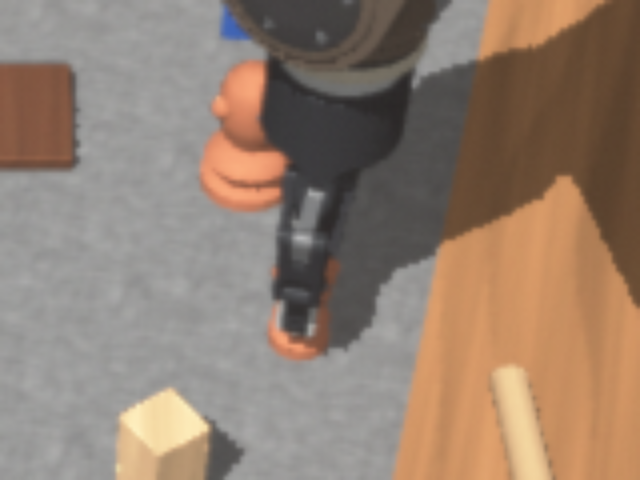

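The near finger is centred on the small bust in x. Close in two stages and watch the side force.

```bash
python3 -m creep '[[0,0,0.01,0,0,0,0.1],[0,0,0.01,0,0,0,0.2],[0,0,0.01,0,0,0,0.2],[0,0,0.01,0,0,0,0.2]]';  python3 -m creep '[[0,0,0,0,0,0,0.4],[0,0,0,0,0,0,1],[0,0,0,0,0,0,1],[0,0,0,0,0,0,1],[0,0,0,0,0,0,1]]'; python3 st.py
```

```text
t: 5.98
eef_pos: [0.4198, -0.0801, 0.0323]
ee_rot: [1.0, 0.0, 0.0, 0.0]
contact_force: [-0.5, -0.3, 0.7]
grip_width: 0.0344
grasp_force: 0.0
t: 6.4
eef_pos: [0.4199, -0.0802, 0.0325]
ee_rot: [1.0, 0.0, 0.0, 0.0]
contact_force: [-2.1, 0.3, 8.5]
grip_width: 0.0299
grasp_force: 58.5
t 6.4 p [ 0.4199 -0.0802  0.0325] a 0.0008 tilt [ 0.0007 -0.0003] F [-2.08  0.32  8.54] w 0.0299 g 58.49 q [-0.343  0.578  2.211 -0.     0.352  1.227]
```

```bash
python3 -m creep '[[0,0,-0.05,0,0,0,1],[0,0,-0.2,0,0,0,1],[0,0,-0.4,0,0,0,1],[0,0,-0.5,0,0,0,1]]'; python3 -m creep '[[0.2,0,0,0,0,0,1],[0.45,-0.15,0,0,0,0,1],[0.7,-0.3,0,0,0,0,1],[0.9,-0.4,0,0,0,0,1],[1,-0.5,0,0,0,0,1]]'>/dev/null; python3 -m creep '[[0.25,0,0,0,0,0,1],[0.5,0,0,0,0,0,1],[0.7,0,0,0,0,0,1],[0.85,0,0,0,0,0,1],[0.95,0,0,0,0,0,1],[0.95,0,0,0,0,0,1]]' >/dev/null; python3 st.py
python3 - <<'E'
from h import *
for n in("side",):
    im=vision.capture(n); r,c=map(int,proj(n,[.65,-.016,.05])); cv2.imwrite("pics/h3.png",cv2.resize(im[r-60:r+60,c-80:c+80],None,fx=4,fy=4)[:,:,::-1])
E
```

```text
t: 6.73
eef_pos: [0.4199, -0.0801, 0.094]
ee_rot: [1.0, 0.0, 0.0, 0.0]
contact_force: [-0.2, -0.6, -0.9]
grip_width: 0.0302
grasp_force: 59.5
t 7.65 p [ 0.6553 -0.0199  0.0919] a 0.0011 tilt [ 0.0008 -0.0001] F [ 0.15  0.31 -0.99] w 0.03 g 59.55 q [-0.131  0.686  1.606 -0.     0.849  1.439]
```

View pics/h3.png

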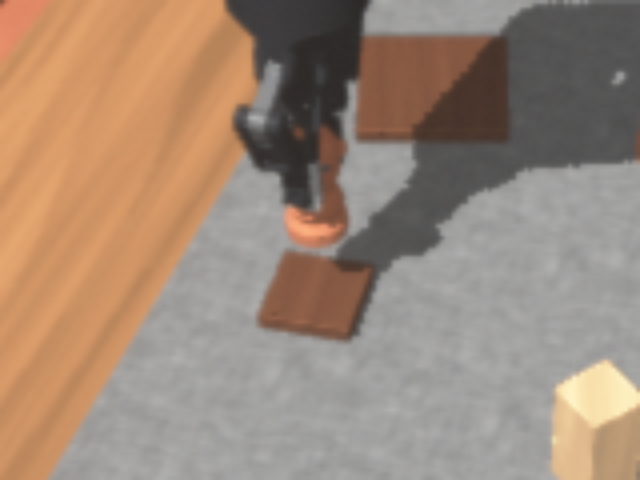

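Run:
```python
from h import *
n="side"; r,c=map(int,proj(n,[.65,-.016,.05]))
for p in ([.6553,-.0199],[.650,-.0199],[.660,-.0199]):
    a=np.linspace(0,6.28,60); q=np.array([proj(n,[p[0]+.018*np.cos(t),p[1]+.018*np.sin(t),.0594]) for t in a])
    print(p,((q[:,1].min()-c+80+.5)*4).round(),((q[:,1].max()-c+80+.5)*4).round(),((q[:,0].max()-r+60+.5)*4).round())
```

```text
[0.6553, -0.0199] 286.0 350.0 247.0
[0.65, -0.0199] 295.0 358.0 249.0
[0.66, -0.0199] 278.0 342.0 246.0
```

The foot in the crop (284–348, bottom 248) matches the prediction for a bust centred under the TCP. I align it and lower it.

```bash
python3 -m creep '[[0.022,-0.033,0.1,0,0,0,1],[0.022,-0.033,0.2,0,0,0,1],[0.022,-0.033,0.28,0,0,0,1],[0.022,-0.033,0.34,0,0,0,1],[0.022,-0.033,0.37,0,0,0,1],[0.022,-0.033,0.37,0,0,0,1]]'; python3 -m creep '[[0,0,0.005,0,0,0,1],[0,0,0.01,0,0,0,1],[0,0,0.015,0,0,0,1],[0,0,0.02,0,0,0,1],[0,0,0.02,0,0,0,1]]'
```

```text
t: 8.2
eef_pos: [0.6556, -0.0161, 0.0464]
ee_rot: [1.0, 0.0, -0.001, -0.0]
contact_force: [-0.6, 0.8, -0.5]
grip_width: 0.0299
grasp_force: 59.6
t: 8.62
eef_pos: [0.6563, -0.016, 0.0455]
ee_rot: [1.0, 0.0, 0.0, 0.0]
contact_force: [-0.6, 0.4, -0.3]
grip_width: 0.0303
grasp_force: 59.6
```

```bash
for i in 1; do python3 -m creep '[[0.01,0,0.005,0,0,0,1],[0.01,0,0.01,0,0,0,1],[0.01,0,0.01,0,0,0,1]]'; done; python3 st.py
```

```text
t: 8.87
eef_pos: [0.6579, -0.0161, 0.0446]
ee_rot: [1.0, 0.0, 0.001, 0.0]
contact_force: [-0.5, -0.6, 3.7]
grip_width: 0.0305
grasp_force: 60.0
t 8.8667 p [ 0.6579 -0.0161  0.0446] a 0.0007 tilt [ 0.0011 -0.0002] F [-0.51 -0.57  3.66] w 0.0305 g 59.95 q [-0.125  0.751  1.624 -0.     0.766  1.445]
```

Contact is felt at 3.7 N, so the bust is down. Open and retreat, then head to the medium bust.

```bash
python3 -m creep '[[0,0,0,0,0,0,0.2],[0,0,0,0,0,0,0.2],[0,0,0,0,0,0,-0.3],[0,0,0,0,0,0,-0.3],[0,0,-0.1,0,0,0,-0.5],[0,0,-0.3,0,0,0,-1],[0,0,-0.6,0,0,0,-1],[0,0,-0.8,0,0,0,-1]]'; python3 -m creep '[[-0.3,-0.3,0,0,0,0,-1],[-0.6,-0.6,0,0,0,0,-1],[-0.9,-0.9,0,0,0,0,-1],[-0.9,-0.9,0,0,0,0,-1]]'; python3 fit.py 2>/dev/null | cut -c1-200 | head -3
```

```text
t: 9.53
eef_pos: [0.6579, -0.016, 0.1434]
ee_rot: [1.0, 0.0, 0.001, 0.0]
contact_force: [-0.8, 0.1, 0.3]
grip_width: 0.0853
grasp_force: 0.0
t: 9.87
eef_pos: [0.5468, 0.0936, 0.1411]
ee_rot: [1.0, 0.001, -0.0, -0.0]
contact_force: [1.0, -0.8, 0.4]
grip_width: 0.0848
grasp_force: 0.0
bust_small side no mask
bust_small top no mask
```

```bash
python3 -m creep '[[-0.885,-0.948,0,0,0,0,-1],[-0.885,-0.948,0,0,0,0,-1],[-0.885,-0.948,0,0,0,0,-1],[-0.885,-0.948,0,0,0,0,-1],[-0.885,-0.948,0,0,0,0,-1]]' >/dev/null; python3 st.py
python3 - <<'E'
from fit import *
vision.capture("side");vision.capture("top")
fit("bust_small",.658,-.016,.012); fit("bust_medium",.4406,.207)
E
```

```text
t 10.4833 p [0.4408 0.2077 0.1404] a 0.0027 tilt [-0.0009 -0.    ] F [ 0.93 -0.11  0.46] w 0.0853 g 0.0 q [0.304 0.425 1.989 0.    0.728 1.872]
bust_small both 0.6572 -0.0167 0 0.19  |  ('side', (np.float64(0.6586), np.float64(-0.0169), 0, np.float64(0.117))) ('top', (np.float64(0.656), np.float64(-0.0179), 0, np.float64(0.229)))
bust_medium top no mask
bust_medium both 0.4401 0.2068 0 0.164  |  ('side', (np.float64(0.4401), np.float64(0.2068), 0, np.float64(0.164)))
```

Small bust confirmed at (0.657, −0.017), upright on its base. Now I descend on the medium bust.

```bash
python3 -m creep '[[0,0.005,0.25,0,0,0,-1],[0,0.005,0.45,0,0,0,-1],[0,0.005,0.65,0,0,0,-1],[0,0.005,0.8,0,0,0,-1],[0,0.005,0.85,0,0,0,-0.5],[0,0.005,0.85,0,0,0,-0.2],[0,0.005,0.85,0,0,0,0],[0,0.005,0.85,0,0,0,0]]'; python3 -m creep '[[0,0,0,0,0,0,0.05],[0,0,0,0,0,0,0.05],[0,0,0,0,0,0,0.05]]';python3 st.py;  python3 -m creep '[[0,0,0,0,0,0,0.3],[0,0,0,0,0,0,1],[0,0,0,0,0,0,1],[0,0,0,0,0,0,1],[0,0,0,0,0,0,1]]'; python3 st.py
```

```text
t: 11.45
eef_pos: [0.4439, 0.2049, 0.039]
ee_rot: [1.0, 0.0, 0.001, -0.0]
contact_force: [0.0, 0.3, 0.3]
grip_width: 0.0429
grasp_force: 0.0
t: 11.7
eef_pos: [0.4435, 0.2051, 0.0387]
ee_rot: [1.0, 0.0, 0.001, -0.0]
contact_force: [0.6, 0.3, 0.1]
grip_width: 0.0404
grasp_force: 0.1
t 11.7 p [0.4435 0.2051 0.0387] a 0.0008 tilt [0.0013 0.0003] F [0.6  0.26 0.06] w 0.0404 g 0.08 q [ 0.298  0.606  2.061 -0.     0.474  1.868]
t: 12.12
eef_pos: [0.4436, 0.2053, 0.0389]
ee_rot: [1.0, 0.0, 0.001, -0.0]
contact_force: [-1.1, 1.4, 8.1]
grip_width: 0.0366
grasp_force: 59.0
t 12.1167 p [0.4436 0.2053 0.0389] a 0.0009 tilt [0.0016 0.0005] F [-1.13  1.41  8.14] w 0.0366 g 58.95 q [ 0.298  0.605  2.06  -0.     0.474  1.868]
```

```bash
python3 -m creep '[[0,0,-0.05,0,0,0,1],[0,0,-0.2,0,0,0,1],[0,0,-0.4,0,0,0,1],[0,0,-0.5,0,0,0,1]]'; python3 -m creep '[[0.2,0,0,0,0,0,1],[0.45,-0.1,0,0,0,0,1],[0.65,-0.2,0,0,0,0,1],[0.8,-0.3,0,0,0,0,1],[0.8,-0.3,0,0,0,0,1]]'>/dev/null; python3 -m creep '[[0.2,0,0,0,0,0,1],[0.4,0,0,0,0,0,1],[0.53,-0.02,0,0,0,0,1],[0.53,-0.02,0,0,0,0,1],[0.53,-0.02,0,0,0,0,1]]'
python3 - <<'E'
from fit import *
s=manip.sense(); e=s["eef_pos"]; dz=e[2]-.0389; print(dz)
vision.capture("side");vision.capture("top")
M["bust_medium"]=M["bust_medium"][1:]
for n in("side","top"):
    im=vision.capture(n); r,c=map(int,proj(n,[e[0],e[1],dz])); print(n,r,c)
    cv2.imwrite(f"pics/m_{n}.png",cv2.resize(im[r-60:r+60,c-80:c+80],None,fx=4,fy=4)[:,:,::-1])
    a=np.linspace(0,6.28,60); q=np.array([proj(n,[e[0]-.003+.024*np.cos(t),e[1]+.024*np.sin(t),dz]) for t in a])
    print("pred foot cols",((q[:,1].min()-c+80.5)*4).round(),((q[:,1].max()-c+80.5)*4).round(),"bottom",((q[:,0].max()-r+60.5)*4).round())
E
```

```text
t: 12.45
eef_pos: [0.4433, 0.2051, 0.1001]
ee_rot: [1.0, 0.0, 0.001, -0.0]
contact_force: [0.4, 1.0, -1.2]
grip_width: 0.0358
grasp_force: 60.4
t: 13.28
eef_pos: [0.6022, 0.2432, 0.0978]
ee_rot: [1.0, 0.0, -0.001, 0.0]
contact_force: [-0.6, 0.5, -2.5]
grip_width: 0.0361
grasp_force: 60.4
0.058850862689388515
side 333 246
pred foot cols 278.0 384.0 bottom 291.0
top 225 227
pred foot cols 287.0 361.0 bottom 286.0
```

View pics/m_side.png

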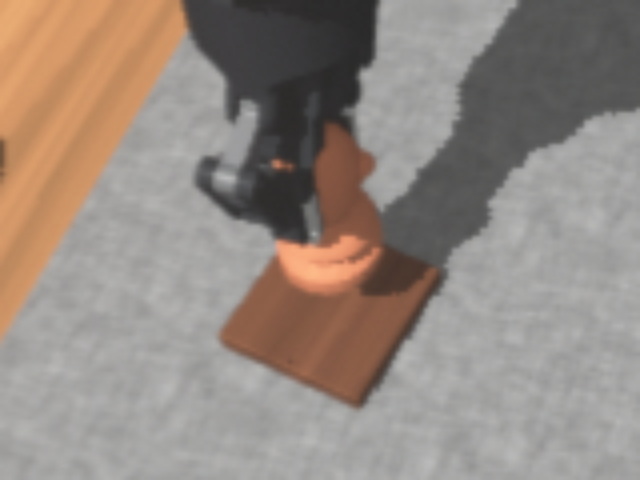

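The held medium bust's foot (cols 276–384, bottom 294) matches the prediction with a −3 mm x offset. I correct for that and lower.

```bash
python3 -m creep '[[0.03,-0.01,0.1,0,0,0,1],[0.03,-0.01,0.2,0,0,0,1],[0.03,-0.01,0.28,0,0,0,1],[0.03,-0.01,0.34,0,0,0,1],[0.03,-0.01,0.37,0,0,0,1],[0.03,-0.01,0.37,0,0,0,1]]'; python3 -m creep '[[0,0,0.005,0,0,0,1],[0,0,0.01,0,0,0,1],[0,0,0.01,0,0,0,1],[0,0,0.01,0,0,0,1]]'
```

```text
t: 13.98
eef_pos: [0.6058, 0.2445, 0.0522]
ee_rot: [1.0, 0.0, -0.001, 0.0]
contact_force: [0.2, -0.5, -2.0]
grip_width: 0.0356
grasp_force: 60.4
t: 14.32
eef_pos: [0.6065, 0.2448, 0.0529]
ee_rot: [1.0, 0.0, 0.0, -0.0]
contact_force: [-1.1, 0.5, -2.9]
grip_width: 0.036
grasp_force: 60.4
```

```bash
python3 -m creep '[[0,0,0.005,0,0,0,1],[0,0,0.01,0,0,0,1],[0,0,0.01,0,0,0,1],[0,0,0.01,0,0,0,1]]';python3 -m creep '[[0,0,0.004,0,0,0,1],[0,0,0.008,0,0,0,1],[0,0,0.008,0,0,0,1],[0,0,0.008,0,0,0,1]]'
```

```text
t: 14.65
eef_pos: [0.6063, 0.2447, 0.0513]
ee_rot: [1.0, 0.0, 0.0, 0.0]
contact_force: [0.4, -0.4, -1.4]
grip_width: 0.0361
grasp_force: 60.4
t: 14.98
eef_pos: [0.6066, 0.2448, 0.051]
ee_rot: [1.0, 0.0, 0.0, -0.0]
contact_force: [-0.5, 0.2, 5.6]
grip_width: 0.0361
grasp_force: 60.9
```

```bash
python3 -m creep '[[0,0,0,0,0,0,0.05],[0,0,0,0,0,0,0.05],[0,0,0,0,0,0,-0.4],[0,0,0,0,0,0,-0.4],[0,0,-0.1,0,0,0,-0.6],[0,0,-0.3,0,0,0,-1],[0,0,-0.6,0,0,0,-1],[0,0,-0.9,0,0,0,-1]]'; python3 -m creep '[[-0.2,0.3,0,0,0,0,-1],[-0.3,0.6,0,0,0,0,-1],[-0.3,0.9,0,0,0,0,-1],[-0.3,1,0,0,0,0,-1]]'; python3 -m creep '[[-0.1,0.35,0,0,0,0,-1],[-0.2,0.7,0,0,0,0,-1],[-0.3,1,0,0,0,0,-1],[-0.3,1,0,0,0,0,-1]]';python3 -m creep '[[-0.1,0.35,0,0,0,0,-1],[-0.2,0.7,0,0,0,0,-1],[-0.3,1,0,0,0,0,-1],[-0.3,1,0,0,0,0,-1]]'
python3 - <<'E'
from fit import *
vision.capture("side");vision.capture("top")
fit("bust_medium",.6035,.244,.012); fit("bust_large",.48,-.21)
E
python3 st.py
```

```text
t: 15.65
eef_pos: [0.6059, 0.2445, 0.1597]
ee_rot: [1.0, 0.0, -0.001, 0.0]
contact_force: [0.0, -0.1, 0.7]
grip_width: 0.0857
grasp_force: 0.0
t: 15.98
eef_pos: [0.5698, 0.1214, 0.1597]
ee_rot: [1.0, -0.0, 0.0, 0.0]
contact_force: [0.5, -0.2, -0.1]
grip_width: 0.0855
grasp_force: 0.0
t: 16.32
eef_pos: [0.5331, -0.0002, 0.159]
ee_rot: [1.0, -0.002, -0.0, 0.0]
contact_force: [0.8, -0.6, 0.6]
grip_width: 0.0853
grasp_force: 0.0
t: 16.65
eef_pos: [0.4976, -0.1203, 0.1589]
ee_rot: [1.0, -0.002, 0.0, 0.001]
contact_force: [-1.2, -0.7, -0.2]
grip_width: 0.0855
grasp_force: 0.0
bust_medium both 0.6031 0.2473 0 0.091  |  ('side', (np.float64(0.6033), np.float64(0.2478), 0, np.float64(0.081))) ('top', (np.float64(0.6022), np.float64(0.2467), 0, np.float64(0.089)))
bust_large top no mask
bust_large both 0.4803 -0.2088 0 0.105  |  ('side', (np.float64(0.4803), np.float64(-0.2088), 0, np.float64(0.105)))
t 16.95 p [ 0.499  -0.1142  0.1585] a 0.0024 tilt [ 0.0002 -0.0001] F [ 0.66 -0.65  0.3 ] w 0.0853 g 0.0 q [-0.354  0.427  1.915  0.     0.8    1.214]
```

```bash
python3 -m creep '[[-0.1,0.35,0,0,0,0,-1],[-0.155,0.7,0,0,0,0,-1],[-0.155,0.79,0,0,0,0,-1],[-0.155,0.79,0,0,0,0,-1],[-0.155,0.79,0,0,0,0,-1],[-0.155,0.79,0,0,0,0,-1]]'; python3 st.py
```

```text
t: 17.45
eef_pos: [0.4803, -0.2087, 0.1582]
ee_rot: [1.0, 0.001, -0.0, -0.0]
contact_force: [0.3, 0.5, -0.0]
grip_width: 0.0853
grasp_force: 0.0
t 17.45 p [ 0.4803 -0.2087  0.1582] a 0.0019 tilt [-0.0004  0.0004] F [ 0.34  0.47 -0.05] w 0.0853 g 0.0 q [-0.536  0.441  1.887  0.     0.814  1.033]
```

```bash
python3 -m creep '[[0,0,0.25,0,0,0,-1],[0,0,0.5,0,0,0,-1],[0,0,0.7,0,0,0,-1],[0,0,0.85,0,0,0,-1],[0,0,0.95,0,0,0,-1],[0,0,0.95,0,0,0,-0.6],[0,0,0.95,0,0,0,-0.4],[0,0,0.95,0,0,0,-0.4]]'; python3 st.py
```

```text
t: 18.12
eef_pos: [0.4806, -0.2095, 0.0451]
ee_rot: [1.0, 0.001, 0.0, 0.0]
contact_force: [-0.9, -0.0, 1.4]
grip_width: 0.06
grasp_force: 0.0
t 18.1167 p [ 0.4806 -0.2095  0.0451] a 0.0019 tilt [ 0.0008 -0.0005] F [-0.88 -0.02  1.44] w 0.06 g 0.0 q [-0.537  0.623  1.97  -0.     0.548  1.032]
```

```bash
python3 -m creep '[[0,0,0.01,0,0,0,-0.2],[0,0,0.01,0,0,0,-0.1],[0,0,0.01,0,0,0,-0.08],[0,0,0.01,0,0,0,-0.08],[0,0,0.01,0,0,0,-0.08]]';  python3 -m creep '[[0,0,0,0,0,0,0.2],[0,0,0,0,0,0,1],[0,0,0,0,0,0,1],[0,0,0,0,0,0,1],[0,0,0,0,0,0,1]]'; python3 -m creep '[[0,0,-0.05,0,0,0,1],[0,0,-0.2,0,0,0,1],[0,0,-0.4,0,0,0,1],[0,0,-0.5,0,0,0,1]]'
```

```text
t: 18.53
eef_pos: [0.4801, -0.2103, 0.0434]
ee_rot: [1.0, 0.0, 0.0, 0.0]
contact_force: [-0.4, 0.7, 0.0]
grip_width: 0.0463
grasp_force: 0.2
t: 18.95
eef_pos: [0.4802, -0.2101, 0.0437]
ee_rot: [1.0, 0.0, 0.0, 0.0]
contact_force: [-1.3, 2.4, 7.3]
grip_width: 0.0427
grasp_force: 59.9
t: 19.28
eef_pos: [0.4803, -0.2104, 0.1051]
ee_rot: [1.0, 0.0, 0.001, 0.0]
contact_force: [0.6, -0.4, -1.8]
grip_width: 0.0425
grasp_force: 61.3
```

```bash
python3 -m creep '[[0.2,0,0,0,0,0,1],[0.45,0.02,0,0,0,0,1],[0.65,0.04,0,0,0,0,1],[0.8,0.06,0,0,0,0,1],[0.8,0.06,0,0,0,0,1]]'>/dev/null; python3 -m creep '[[0.2,0,0,0,0,0,1],[0.4,0,0,0,0,0,1],[0.55,0,0,0,0,0,1],[0.62,0,0,0,0,0,1],[0.62,0,0,0,0,0,1],[0.62,0,0,0,0,0,1]]'
python3 - <<'E'
from fit import *
s=manip.sense(); e=s["eef_pos"]; dz=e[2]-.0437; print(e,dz)
for n in("side",):
    im=vision.capture(n); r,c=map(int,proj(n,[e[0],e[1],dz])); print(n,r,c)
    cv2.imwrite(f"pics/l_{n}.png",cv2.resize(im[r-60:r+60,c-80:c+80],None,fx=4,fy=4)[:,:,::-1])
    a=np.linspace(0,6.28,60); q=np.array([proj(n,[e[0]+.03*np.cos(t),e[1]+.03*np.sin(t),dz]) for t in a])
    print("pred foot cols",((q[:,1].min()-c+80.5)*4).round(),((q[:,1].max()-c+80.5)*4).round(),"bottom",((q[:,0].max()-r+60.5)*4).round())
E
```

```text
t: 20.2
eef_pos: [0.6494, -0.2171, 0.1027]
ee_rot: [1.0, 0.0, -0.001, -0.0]
contact_force: [-0.1, 0.4, -2.7]
grip_width: 0.0423
grasp_force: 61.3
[ 0.64936706 -0.21710582  0.10273198] 0.059031982199414385
side 182 299
pred foot cols 276.0 369.0 bottom 274.0
```

View pics/l_side.png

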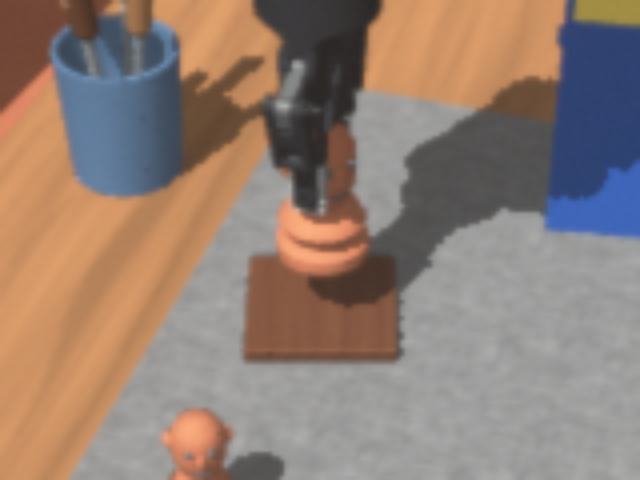

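The large bust's foot (275–370, bottom 276) matches the prediction. Lowering.

```bash
python3 -m creep '[[0.014,0.008,0.1,0,0,0,1],[0.014,0.008,0.2,0,0,0,1],[0.014,0.008,0.28,0,0,0,1],[0.014,0.008,0.34,0,0,0,1],[0.014,0.008,0.37,0,0,0,1],[0.014,0.008,0.37,0,0,0,1]]'; python3 -m creep '[[0,0,0.005,0,0,0,1],[0,0,0.01,0,0,0,1],[0,0,0.01,0,0,0,1],[0,0,0.01,0,0,0,1]]'
```

```text
t: 20.75
eef_pos: [0.6516, -0.2181, 0.0573]
ee_rot: [1.0, 0.0, -0.001, -0.0]
contact_force: [-0.9, -0.5, -2.4]
grip_width: 0.0425
grasp_force: 61.3
t: 21.08
eef_pos: [0.6523, -0.2183, 0.058]
ee_rot: [1.0, 0.0, 0.0, 0.0]
contact_force: [-0.8, -0.7, -1.6]
grip_width: 0.0424
grasp_force: 61.3
```

```bash
python3 -m creep '[[0,0,0.003,0,0,0,1],[0,0,0.006,0,0,0,1],[0,0,0.006,0,0,0,1],[0,0,0.006,0,0,0,1]]'
```

```text
t: 21.42
eef_pos: [0.6521, -0.2183, 0.0569]
ee_rot: [1.0, 0.0, 0.0, 0.0]
contact_force: [0.4, -0.1, -1.5]
grip_width: 0.0425
grasp_force: 61.3
```

```bash
python3 -m creep '[[0,0,0.004,0,0,0,1],[0,0,0.008,0,0,0,1],[0,0,0.008,0,0,0,1],[0,0,0.008,0,0,0,1]]'
```

```text
t: 21.75
eef_pos: [0.6521, -0.2182, 0.0559]
ee_rot: [1.0, 0.0, 0.0, 0.0]
contact_force: [-0.4, 0.3, -1.6]
grip_width: 0.0424
grasp_force: 61.3
```

```bash
python3 -m creep '[[0,0,0.003,0,0,0,1],[0,0,0.006,0,0,0,1],[0,0,0.006,0,0,0,1],[0,0,0.006,0,0,0,1]]'
```

```text
t: 22.08
eef_pos: [0.6523, -0.2182, 0.0557]
ee_rot: [1.0, 0.0, 0.0, 0.0]
contact_force: [-2.7, 1.8, 6.4]
grip_width: 0.0426
grasp_force: 61.8
```

```bash
python3 -m creep '[[0,0,0,0,0,0,-0.08],[0,0,0,0,0,0,-0.08],[0,0,0,0,0,0,-0.6],[0,0,0,0,0,0,-0.6],[0,0,-0.1,0,0,0,-0.8],[0,0,-0.3,0,0,0,-1],[0,0,-0.6,0,0,0,-1],[0,0,-0.9,0,0,0,-1]]'; python3 -m creep '[[-0.3,-0.3,0,0,0,0,-1],[-0.6,-0.6,0,0,0,0,-1],[-0.8,-0.9,0,0,0,0,-1],[-0.8,-1,0,0,0,0,-1]]' >/dev/null; python3 -m creep '[[-0.2,-0.35,0,0,0,-0.08,-1],[-0.5,-0.7,0,0,0,-0.16,-1],[-0.7,-1,0,0,0,-0.24,-1],[-0.7,-1,0,0,0,-0.32,-1],[-0.7,-1,0,0,0,-0.4,-1],[-0.7,-1,0,0,0,-0.48,-1],[-0.7,-1,0,0,0,-0.555,-1],[-0.7,-1,0,0,0,-0.555,-1]]'
python3 - <<'E'
from fit import *
vision.capture("side");vision.capture("top")
fit("bust_large",.6515,-.218,.012); fit("offcut",.468,.0624,0,.87)
E
python3 st.py
```

```text
t: 22.75
eef_pos: [0.6517, -0.2181, 0.1645]
ee_rot: [1.0, 0.0, -0.001, -0.0]
contact_force: [0.6, 0.0, 0.1]
grip_width: 0.0852
grasp_force: 0.0
t: 23.75
eef_pos: [0.4721, 0.0218, 0.164]
ee_rot: [0.905, 0.425, 0.001, 0.0]
contact_force: [0.6, 1.0, -0.1]
grip_width: 0.0854
grasp_force: 0.0
bust_large side no mask
bust_large top no mask
t 23.95 p [0.472  0.0215 0.1634] a 0.8686 tilt [ 0.0004 -0.0001] F [ 0.7   0.83 -0.13] w 0.0851 g 0.0 q [-0.094  0.371  2.001 -0.     0.77   0.608]Traceback (most recent call last):
  File "<stdin>", line 3, in <module>
  File "fit.py", line 43, in fit
    print(l,"both",*sub(jobs)," | ",*[(j[0],sub([j])) for j in jobs])
                    ~~~^^^^^^
  File "fit.py", line 41, in sub
    r=min((minimize(cost,[0,0,a],method="Nelder-Mead",options=dict(initial_simplex=[[0,0,a],[.6,0,a],[0,.6,a],[0,0,a+.2]],xatol=1e-3,fatol=1e-5)) for a in ((yaw-.5,yaw,yaw+.5) if sq else (0,))),key=lambda r:r.fun)
  File "fit.py", line 41, in <genexpr>
    r=min((minimize(cost,[0,0,a],method="Nelder-Mead",options=dict(initial_simplex=[[0,0,a],[.6,0,a],[0,.6,a],[0,0,a+.2]],xatol=1e-3,fatol=1e-5)) for a in ((yaw-.5,yaw,yaw+.5) if sq else (0,))),key=lambda r:r.fun)
           ~~~~~~~~^^^^^^^^^^^^^^^^^^^^^^^^^^^^^^^^^^^^^^^^^^^^^^^^^^^^^^^^^^^^^^^^^^^^^^^^^^^^^^^^^^^^^^^^^^^^^^^^^^^^^^^^^^^^^^^^^^^^^^^^^^^^^^
    res = _minimize_neldermead(fun, x0, args, callback, bounds=bounds,
                               **options)
    fsim[k] = func(sim[k])
              ~~~~^^^^^^^^
    fx = function(np.copy(x), *(wrapper_args + args))
  File "fit.py", line 40, in cost
    return sum((render(n,parts,(x+v[0]/100,y+v[1]/100,v[2] if sq else 0,z),x0,y0,w,h)!=m).sum()/m.sum() for n,m,x0,y0,w,h in js)/len(js)
           ~~~~~~~~~~~~~~~~~~~~~~~~~~~~~~~~~~~~~~~~~~~~~~~~~~~~~~~~~~~~~~~~~~~~~~~~~~~~~~~~~~~~~~~~~~~~~~~~~~~~~~~~~~~~~~~~~~~~~^~~~~~~~
ZeroDivisionError: division by zero
```

Run:
```python
from fit import *
im=vision.capture("side"); cv2.imwrite("pics/s4.png",im[:,:,::-1]); vision.capture("top")
fit("offcut",.468,.0624,0,.87)
```

```text
offcut top no mask
offcut both 0.4685 0.0642 0.639 0.123  |  ('side', (np.float64(0.4685), np.float64(0.0642), 0.639, np.float64(0.123)))
```

View pics/s4.png

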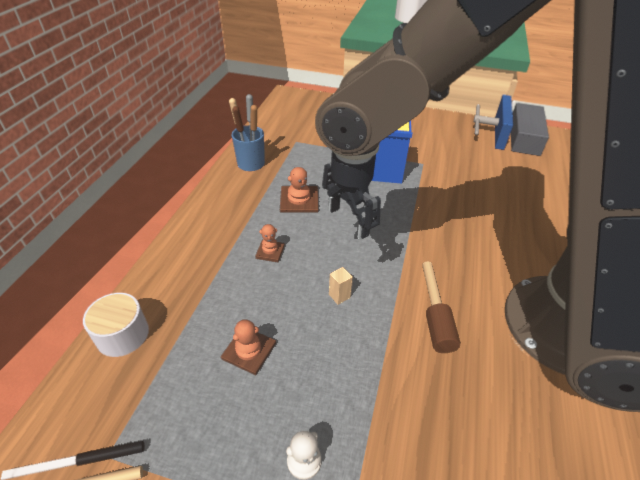

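All three busts stand on their bases ((299,185), (269,240), (247,338)). The offcut's yaw is still unsure, so I zoom on it.

Run:
```python
from h import *
a=cv2.imread("pics/side1.png")[260:312,315:367]; b=cv2.imread("pics/top1.png")[258:298,280:320]
f=lambda x:cv2.resize(x,(400,400),interpolation=cv2.INTER_CUBIC)
cv2.imwrite("pics/off.png",np.hstack([f(a),f(b)]))
# predicted top-corner positions in the crop for yaws
for yaw in (.64,.75,.87):
    o=[]
    for k in range(4):
        t=yaw+np.pi/4+k*np.pi/2; P=[.468+.02404*np.cos(t),.063+.02404*np.sin(t),.07]
        r,c=proj("side",P); r2,c2=proj("top",P); o.append([round((c-315+.5)*400/52),round((r-260+.5)*400/52),400+round((c2-280+.5)*10),round((r2-258+.5)*10)])
    print(yaw,o)
```

```text
0.64 [[171, 177, 482, 175], [290, 144, 563, 283], [239, 53, 672, 201], [123, 85, 590, 94]]
0.75 [[181, 180, 481, 186], [293, 136, 574, 284], [230, 51, 673, 191], [120, 92, 580, 93]]
0.87 [[191, 183, 481, 197], [295, 128, 585, 283], [220, 48, 672, 179], [117, 100, 568, 93]]
```

View pics/off.png

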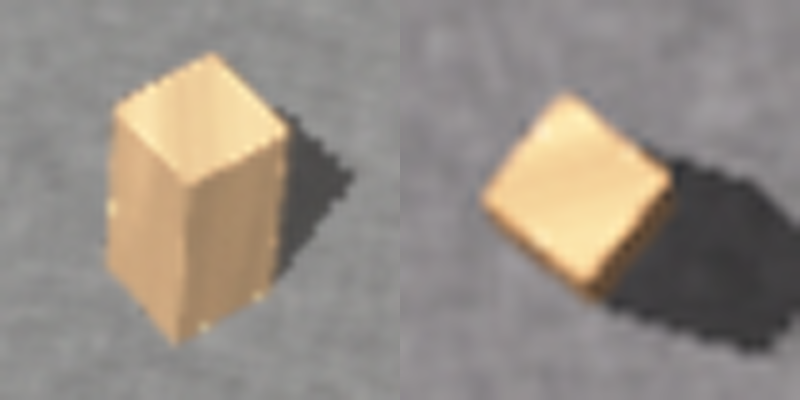

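The corners match yaw 0.87, with the centre at about (0.468, 0.063). I move over it and grasp.

```bash
python3 -m creep '[[0.244,-0.247,0,0,0,0,-1],[0.244,-0.247,0.2,0,0,0,-1],[0.244,-0.247,0.35,0,0,0,-1],[0.244,-0.247,0.4,0,0,0,-1],[0.244,-0.247,0.4,0,0,0,-1],[0.244,-0.247,0.4,0,0,0,-1]]'; python3 st.py
```

```text
t: 24.65
eef_pos: [0.4682, 0.0629, 0.1153]
ee_rot: [0.907, 0.422, -0.0, -0.0]
contact_force: [1.6, 0.9, 0.0]
grip_width: 0.0853
grasp_force: 0.0
t 24.65 p [0.4682 0.0629 0.1153] a 0.8717 tilt [-0.0004 -0.0001] F [1.58 0.88 0.  ] w 0.0853 g 0.0 q [-0.006  0.45   2.047 -0.     0.645  0.693]
```

```bash
python3 -m creep '[[0,0,0.25,0,0,0,-1],[0,0,0.45,0,0,0,-1],[0,0,0.65,0,0,0,-1],[0,0,0.73,0,0,0,-1],[0,0,0.73,0,0,0,-0.3],[0,0,0.73,0,0,0,0],[0,0,0.73,0,0,0,0.1],[0,0,0.73,0,0,0,0.1]]';  python3 -m creep '[[0,0,0,0,0,0,0.2],[0,0,0,0,0,0,0.3],[0,0,0,0,0,0,1],[0,0,0,0,0,0,1],[0,0,0,0,0,0,1]]'; python3 -m creep '[[0,0,-0.05,0,0,0,1],[0,0,-0.3,0,0,0,1],[0,0,-0.6,0,0,0,1],[0,0,-0.9,0,0,0,1],[0,0,-1,0,0,0,1]]'; python3 -m creep '[[0,0,-0.3,0,0,0,1],[0,0,-0.6,0,0,0,1],[0,0,-0.9,0,0,0,1],[0,0,-1,0,0,0,1],[0,0,-1,0,0,0,1]]'; python3 st.py
```

```text
t: 25.32
eef_pos: [0.4688, 0.0631, 0.0288]
ee_rot: [0.906, 0.422, 0.001, 0.001]
contact_force: [0.3, -0.3, 0.6]
grip_width: 0.0393
grasp_force: 0.0
t: 25.73
eef_pos: [0.4687, 0.0631, 0.0287]
ee_rot: [0.906, 0.423, 0.001, 0.001]
contact_force: [0.1, -1.5, 10.3]
grip_width: 0.0333
grasp_force: 58.7
t: 26.15
eef_pos: [0.4691, 0.0632, 0.1522]
ee_rot: [0.906, 0.423, 0.002, 0.001]
contact_force: [0.7, -0.0, -0.8]
grip_width: 0.033
grasp_force: 59.8
t: 26.57
eef_pos: [0.4687, 0.0632, 0.2712]
ee_rot: [0.906, 0.423, 0.003, 0.001]
contact_force: [0.3, 0.4, -1.3]
grip_width: 0.0334
grasp_force: 59.9
t 26.5667 p [0.4687 0.0632 0.2712] a 0.8726 tilt [ 0.0064 -0.0001] F [ 0.32  0.44 -1.26] w 0.0334 g 59.9 q [-0.006  0.226  1.866 -0.     1.043  0.693]
```

```bash
python3 -m creep '[[-0.2,0.17,0,0,0,-0.07,1],[-0.4,0.34,0,0,0,-0.15,1],[-0.6,0.5,0,0,0,-0.23,1],[-0.8,0.67,0,0,0,-0.31,1],[-0.957,0.8,0,0,0,-0.39,1],[-0.957,0.8,0,0,0,-0.47,1],[-0.957,0.8,0,0,0,-0.542,1],[-0.957,0.8,0,0,0,-0.542,1]]' >/dev/null; python3 st.py
```

```text
t 27.2333 p [ 0.4671 -0.0869  0.2665] a 1.7285 tilt [-0.0019  0.0006] F [ 0.27  0.39 -0.03] w 0.0331 g 59.81 q [-0.323  0.238  1.864 -0.     1.042 -0.481]
```

```bash
python3 -m creep '[[-0.25,-0.03,0,0,0,0,1],[-0.55,-0.08,0,0,0,0,1],[-0.89,-0.13,0,0,0,0,1],[-0.89,-0.13,0,0,0,0,1]]' >/dev/null; python3 -m creep '[[-0.3,-0.04,0,0,0,0,1],[-0.6,-0.08,0,0,0,0,1],[-0.89,-0.13,0,0,0,0,1],[-0.89,-0.13,0,0,0,0,1]]' >/dev/null; python3 -m creep '[[-0.3,-0.04,0,0,0,0,1],[-0.6,-0.08,0,0,0,0,1],[-0.8,-0.11,0,0,0,0,1],[-0.89,-0.13,0,0,0,0,1],[-0.89,-0.13,0,0,0,0,1]]' >/dev/null; python3 st.py
python3 - <<'E'
from h import *
im=vision.capture("side"); cv2.imwrite("pics/b1.png",cv2.resize(im[60:210,290:490],None,fx=4,fy=4)[:,:,::-1])
E
```

```text
t 28.3167 p [ 0.4699 -0.4115  0.2663] a 1.7197 tilt [-0.0011  0.0009] F [ 0.09  0.57 -0.75] w 0.0332 g 59.84 q [-0.825  0.46   1.514 -0.     1.169 -0.974]
```

View pics/b1.png

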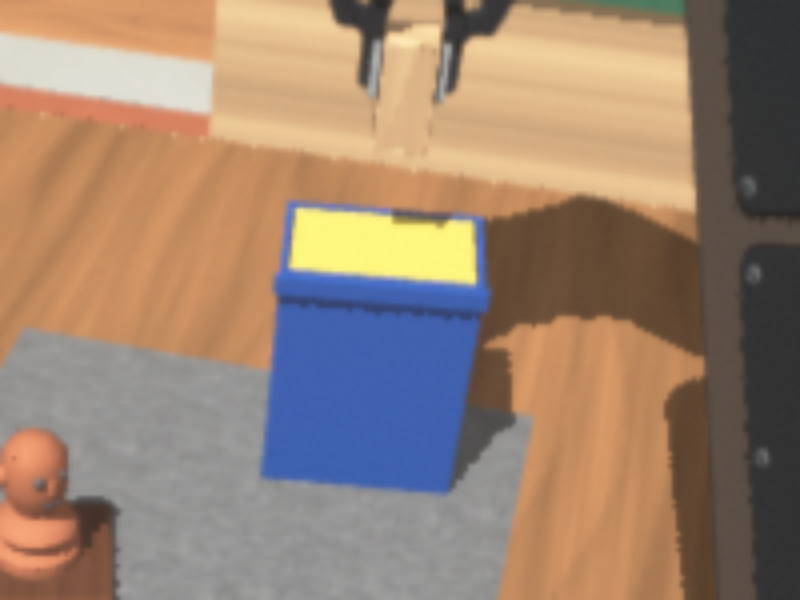

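The block hangs above the bin, and the thick hinge bar shows on the near (+y) rim. I push down through the flap, shifted slightly to −y.

```bash
python3 -m creep '[[-0.04,0,0.1,0,0,0,1],[-0.04,0,0.25,0,0,0,1],[-0.04,0,0.4,0,0,0,1],[-0.04,0,0.5,0,0,0,1],[-0.04,0,0.6,0,0,0,1],[-0.04,0,0.7,0,0,0,1],[-0.04,0,0.8,0,0,0,1],[-0.04,0,0.8,0,0,0,1]]'; python3 st.py
```

```text
t: 29.03
eef_pos: [0.4707, -0.4129, 0.1688]
ee_rot: [0.651, 0.759, 0.0, -0.002]
contact_force: [0.2, -0.8, -2.8]
grip_width: 0.0333
grasp_force: 60.1
t 29.0333 p [ 0.4707 -0.4129  0.1688] a 1.7244 tilt [-0.0027  0.0031] F [ 0.22 -0.77 -2.81] w 0.0333 g 60.08 q [-0.826  0.559  1.62   0.     0.967 -0.979]
```

```bash
python3 -m creep '[[-0.02,0,0.1,0,0,0,1],[-0.02,0,0.2,0,0,0,1],[-0.02,0,0.3,0,0,0,1],[-0.02,0,0.4,0,0,0,1],[-0.02,0,0.48,0,0,0,1],[-0.02,0,0.48,0,0,0,1],[-0.02,0,0.48,0,0,0,1]]'; python3 st.py;  python3 - <<'E'
from h import *
im=vision.capture("side"); cv2.imwrite("pics/b2.png",cv2.resize(im[60:210,290:490],None,fx=4,fy=4)[:,:,::-1])
E
```

```text
t: 29.62
eef_pos: [0.4713, -0.4174, 0.1133]
ee_rot: [0.651, 0.759, 0.0, -0.001]
contact_force: [0.0, -0.1, -1.7]
grip_width: 0.0334
grasp_force: 60.1
t 29.6167 p [ 0.4713 -0.4174  0.1133] a 1.7238 tilt [-0.0008  0.0008] F [ 0.03 -0.06 -1.72] w 0.0334 g 60.08 q [-0.83   0.629  1.66  -0.     0.854 -0.983]
```

View pics/b2.png

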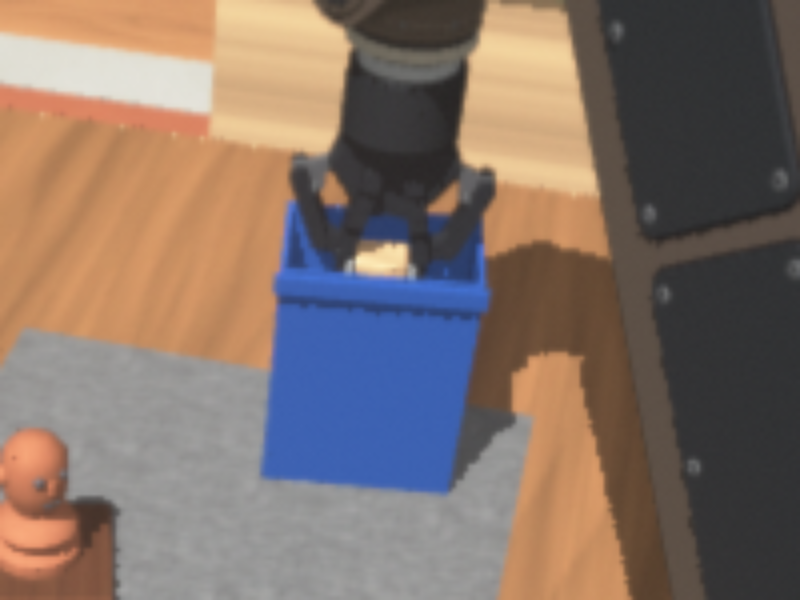

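The block is well inside the bin, about 81 mm below the rim, with the flap pushed down. I release it part-way.

```bash
python3 -m creep '[[0,0,0,0,0,0,0.1],[0,0,0,0,0,0,0],[0,0,0,0,0,0,0],[0,0,0,0,0,0,0],[0,0,0,0,0,0,0],[0,0,0,0,0,0,0]]'; python3 st.py;  python3 - <<'E'
from h import *
im=vision.capture("side"); cv2.imwrite("pics/b3.png",cv2.resize(im[60:210,290:490],None,fx=4,fy=4)[:,:,::-1])
E
```

```text
t: 30.17
eef_pos: [0.4715, -0.4175, 0.1141]
ee_rot: [0.651, 0.759, -0.0, 0.0]
contact_force: [-0.2, 0.1, 0.7]
grip_width: 0.0426
grasp_force: 0.1
t 30.1667 p [ 0.4715 -0.4175  0.1141] a 1.7238 tilt [ 0.0002 -0.0003] F [-0.24  0.12  0.68] w 0.0426 g 0.07 q [-0.83   0.628  1.66  -0.     0.854 -0.983]
```

View pics/b3.png

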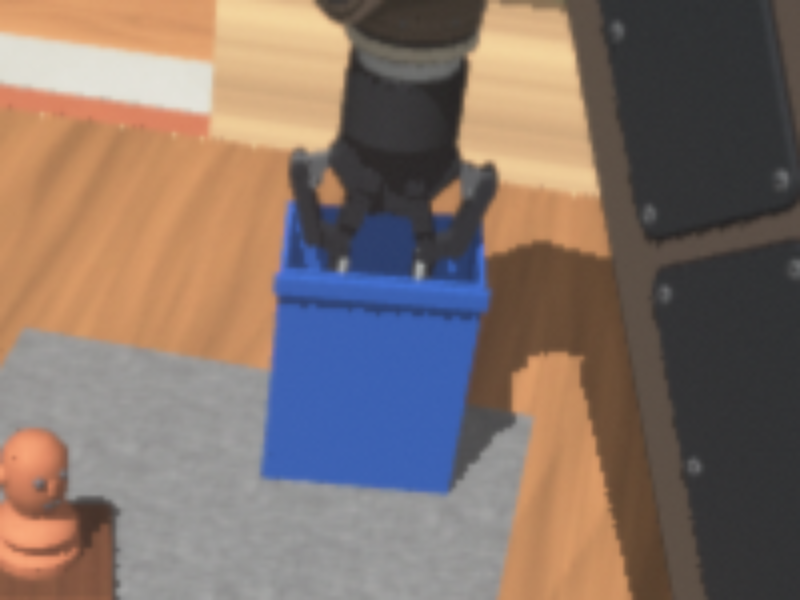

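The block has dropped out of the fingers. I retreat straight up with the fingers unchanged.

```bash
python3 -m creep '[[0,0,-0.1,0,0,0,0],[0,0,-0.25,0,0,0,0],[0,0,-0.4,0,0,0,0],[0,0,-0.55,0,0,0,0],[0,0,-0.7,0,0,0,0],[0,0,-0.85,0,0,0,0],[0,0,-1,0,0,0,0],[0,0,-1,0,0,0,0]]'; python3 -m creep '[[0,0,-0.2,0,0,0,0],[0,0,-0.4,0,0,0,0],[0,0,-0.5,0,0,0,0],[0,0,-0.5,0,0,0,0],[0,0,-0.5,0,0,0,0],[0,0,-0.5,0,0,0,0]]'; python3 -m creep '[[-0.3,0,-0.2,0,0,0,0],[-0.6,0,-0.2,0,0,0,0],[-0.9,0,-0.2,0,0,0,0],[-0.9,0,-0.2,0,0,0,0],[-0.9,0,-0.2,0,0,0,0],[-0.9,0,-0.2,0,0,0,0]]'
python3 - <<'E'
from fit import *
im=vision.capture("side"); cv2.imwrite("pics/end.png",im[:,:,::-1]); vision.capture("top")
for a in (("bust_small",.658,-.016,.012),("bust_medium",.603,.244,.012),("bust_large",.652,-.218,.012),("plaster_bust",.440,.407,0)):
    try: fit(*a)
    except Exception as e: print(a,e)
E
```

```text
t: 30.88
eef_pos: [0.4722, -0.4182, 0.2385]
ee_rot: [0.651, 0.759, -0.0, 0.003]
contact_force: [-0.1, -0.2, -0.1]
grip_width: 0.0432
grasp_force: 0.0
t: 31.38
eef_pos: [0.4711, -0.4171, 0.2927]
ee_rot: [0.651, 0.759, 0.0, -0.001]
contact_force: [-0.6, -0.8, -0.7]
grip_width: 0.0428
grasp_force: 0.0
t: 31.88
eef_pos: [0.4877, -0.5237, 0.3163]
ee_rot: [0.651, 0.759, 0.0, -0.001]
contact_force: [-1.1, 0.0, 0.1]
grip_width: 0.0432
grasp_force: 0.0
bust_small both 0.6578 -0.0172 0 0.117  |  ('side', (np.float64(0.6584), np.float64(-0.0156), 0, np.float64(0.134))) ('top', (np.float64(0.6568), np.float64(-0.0175), 0, np.float64(0.07)))
bust_medium both 0.6034 0.2474 0 0.074  |  ('side', (np.float64(0.6037), np.float64(0.2468), 0, np.float64(0.07))) ('top', (np.float64(0.6031), np.float64(0.2476), 0, np.float64(0.074)))
bust_large both 0.6519 -0.2165 0 0.095  |  ('side', (np.float64(0.6522), np.float64(-0.2153), 0, np.float64(0.058))) ('top', (np.float64(0.65), np.float64(-0.217), 0, np.float64(0.1)))
plaster_bust both 0.4406 0.4068 0 0.089  |  ('side', (np.float64(0.4415), np.float64(0.4068), 0, np.float64(0.087))) ('top', (np.float64(0.4399), np.float64(0.4065), 0, np.float64(0.082)))
```

View pics/end.png

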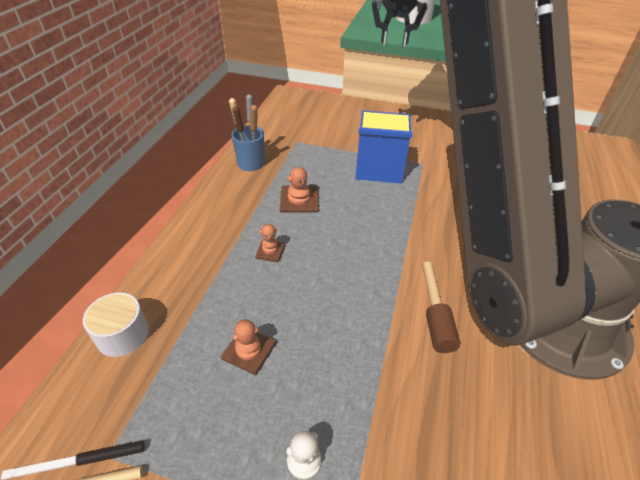

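The picture shows all three busts upright on their bases at (299,185), (269,240) and (246,338). The flap is shut at (386,122), the offcut is gone from the bench, and the plaster bust hasn't moved, at (304,455). I hand in.

```bash
python3 -c "
from plant import manip
print(manip.hand_in())"
```

```text
the job is handed in; nothing more can be done
None
```

I handed the job in at about 32 s: each bust stands upright within about 3 mm of the middle of its base, the offcut is in the bin with the flap shut, and the plaster bust hasn't moved; no verdict was shown.

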